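Index the cork three clicks and hold it

TASK

Set up the cork-pinning station: first slide the blue dish along the table, without lifting it, until it stands inside the red ring, leave it there and then take the black index knob by its bar and turn it clockwise from its home stop, counting three clicks, to the third stop (the red dot), without running on to the fourth. The knob is spring-loaded and runs home if released, so keep hold of it there: your program finishes while the gripper is still holding the knob at the third stop. Leave the jar, the loose cork and the little cork figure where they are.

Things in the scene. Friction and masses are not known exactly. Their poses are not given: they have to be found in the camera images.
- dish: Loose round blue open dish, 220 g nominal: foot 92 mm and rim 110 mm in diameter, 30 mm high, wall 4 mm, floor 5 mm thick; inner diameter about 86 mm just above the floor, 102 mm at the rim, so closed fingers fit inside. Slides on the table. Origin: centre of its underside, z up.
- ring_mark: Flat printed mark on the table (no height to speak of): a red ring 127 mm inside and 136 mm outside diameter, with a small red cross at the centre. Origin: its centre. The dish's place.
- station: The fixed indexing station: sage-green housing with white top, 104 mm (its x) by 225 mm (its y, from -168 to +58 mm), 39 mm high. Origin: on the table below the knob's axis; z up. At y = -115 mm a 68 mm turntable carries an upright pinned cork, top 85 mm above the table; it turns with the knob, 60 degrees a click.
- third_dot (a point): Large RED dot on the station's white top, marking the third stop. Six dots lie every 24 degrees, 40 mm from the knob's axis: a large blue one for home on the station's -x side, then clockwise seen from above black, black, red, black, black. The pointer end of the knob's bar points at the dot of the stop it is at.
- index_knob: The black knob: a 48 mm round skirt and stem, and above it an upright bar 48 mm long (its x), 14 mm thick (its y) and 50 mm tall, from 60 to 110 mm above the table. A white stripe marks the pointer end (its -x end). Origin: on the axis, under the skirt, 42 mm above the table; turns with the knob, z up. Grip the bar across its thickness, 15 to 25 mm below its top.
- knob_top (a point): Centre of the bar's top face, on the knob's axis, 110 mm above the table.
- knob_turn (a joint): Angle of the knob in rad, growing clockwise seen from above: 0 at the home stop, where it starts; stops lie one click = 0.419 rad (24 degrees) apart, the third at 1.257; hard end at 2.18. A return spring of 0.07 to 0.1 N m pulls it home from everywhere; each click is felt on top of that as a ripple of 0.05 N m up and down.
- jar: Bystander: small closed yellow jar with a green lid, 50 mm in diameter, 55 mm high. Origin: centre of its underside.
- cork: Bystander: a loose bottle cork standing upright, 25 mm in diameter, 40 mm high. Origin: centre of its underside.
- figure: Bystander: a little figure made of a cork, white head and red hat, 26 mm in diameter, 66 mm high. Origin: centre of its underside.
There are look-alikes about, which are no part of the job. There is more than one size of the dish; the one meant has the size given above.

How it is judged (in metres and radians):
On the way, in this order (a step that is already met when the one before it is completed fails the run):
1. the dish stands inside the ring, let go, with the knob still at home (horizontal distance between dish and ring_mark below 0.015 m and height (world z) of dish below 0.006 m and angle between dish's own z axis and vertical below 0.1 rad and linear speed of dish below 0.02 m/s and contact force between the arm and dish below 0.1 N and value of joint knob_turn below 0.15 rad), for 0.2 s.
2. the knob, gripped, is turned to the third stop (value of joint knob_turn between 1.117 and 1.397 rad and contact force between the fingers and index_knob above 1 N), for 0.3 s.
At the end, for the whole second after the job is handed in: The dish stands flat and at rest with its centre within 15 mm of the ring's centre, untouched, and the fingers hold the knob's bar (over 1 N) still at the third stop, 1.257 rad give or take 0.14 rad (8 degrees) (all of step 2 and horizontal distance between dish and ring_mark below 0.015 m and height (world z) of dish below 0.006 m and angle between dish's own z axis and vertical below 0.1 rad and linear speed of dish below 0.02 m/s and velocity of joint knob_turn between -0.1 and 0.1 rad/s and contact force between the arm and dish below 0.1 N); the arm keeps its last pose, push and grip.
It fails at once if the knob is run on towards the fourth stop (past 1.53 rad) (value of joint knob_turn above 1.53 rad).
It fails at once if the dish is lifted more than 12 mm off the table or tipped over 0.35 rad (height (world z) of dish above 0.012 m or angle between dish's own z axis and vertical above 0.35 rad).
It fails at once if the jar is knocked or pushed away (distance of jar from where it was at the start of the episode above 0.02 m).
It fails at once if the cork is knocked or pushed away (distance of cork from where it was at the start of the episode above 0.02 m).
It fails at once if the figure is knocked or pushed away (distance of figure from where it was at the start of the episode above 0.02 m).
It also fails if it takes over 58 s, if anything falls off the work surface, if the arm or the gripper's body presses on something with over 40 N, if the wrist force passes 120 N, or if a joint passes its speed limit or range.

ROBOT

A 6-joint arm with a two-finger parallel gripper is mounted at the origin on the work surface. World frame = base frame: x ahead of the robot, y to its left, z up, the work surface at z = 0. Lengths are in mm, angles in rad, forces in N, time in s.
With the tool pointing down it reaches from about 400 to 925 mm from the base axis. Payload 12.5 kg.
Tool frame: the origin (TCP) lies at the centre of the arm's flange, where the gripper is bolted on; the fingertips stand 190 mm ahead of it and the grasp point (between the pads) lies 171 mm ahead of it; z points along the fingers, y is the line along which they close (so a half turn about z gives the same grasp; the last joint's range is limited). The gripper opens to 95 mm and grips with 3 to 60 N. Pads are 20 mm wide; open, the fingers measure 119 mm over their backs; the gripper's body (75 mm by 180 mm) begins 59 mm behind the grasp point.
Start: joints at [1.118, 0.491, 1.559, -0, 1.092, -0.106], TCP at [212.408, 587.799, 404.761] pointing down, gripper open.
Joint ranges: [-3.1, 3.1], [-0.84, 2.19], [0.05, 2.79], [-1.13, 4.28], [0.06, 2.93], [-2.69, 2.69]. Speed limits (rad/s): [2.22, 2.22, 2.79, 3.14, 3.14, 3.14].

INTERFACE

Orientations are given as [roll, pitch, yaw] about the fixed x, y, z axes, in that order (R = Rz(yaw) Ry(pitch) Rx(roll)).
In Python, from cell import env, read_camera, search_frame, cut_out gives the robot as it stands. The module is installed in compiled form; this text tells all that it offers.
- The arm moves only by the tool move_arm, never from a script. Its argument "commands" is a list of rows, each a list of 3 entries, a list of its own where there are three numbers: the shift along the world's x, y, z normalised to -1 to 1, where 1 is 0.03 m, then the turn about the world's z normalised to -1 to 1, where 1 is 0.08 rad, then the opening, from -1 (shut) to 1 (fully open), so that 0 is half open. A call has 1 to 20 rows; each row shifts and turns the commanded pose from where the row before left it; what a row does not reach is not made up. A row lasts 1/12 s, in which the tool goes at most 41.7 mm and 7.16 degrees, less where a joint would pass 70% of its speed; a pose out of reach is approached as far as the arm can. A call with a number of a shift or a turn outside -1 to 1 is refused whole. A call with a gripper value outside its range is refused whole. The fingers move at their own pace and stop on an object; the grip force is fixed at half the most. Time passes only in rows, so rows that do not move let the fingers close. It gives the time, the measured TCP pose, the force, the opening and the grip force at its end, in the units of the state.
- env.state(): the state, without advancing time (a new reading comes with each control period).
- read_camera(name): name is "scene" or "side" or "wrist"; returns a dict with "image" (400x640x3 uint8, red, green, blue), "fx", "fy", "cx", "cy" (pixels), "rvec" (rotation vector, rad) and "tvec" (3), from world to camera coordinates, as OpenCV has them. Camera axes: x right, y down, z forward; pixel columns grow to the right and rows downward; lengths in mm; the calibration is good to about 2 mm. A picture is of the moment at which its call begins. There is no depth.
- env.job_done(): hands the job in; it is judged then, once.
Trained networks look in a picture, given as the dict that the camera call returned (one of the last four; its "shot" number tells which), for a name from the list of things; names that differ only in an ending like _2 or _b are one class to them, and where a whole thing is asked for, a point or a joint stands for the part that bears it (a point fixed in the world has none). Each returns a list of dicts, best first, with "confidence" (0 to 1); they miss things now and then, are a little off and sometimes report something else, mostly with a low value. They report only what shows in the picture. A call takes as long as a camera call. They do not tell look-alikes from the thing itself.
- search_frame(thing, picture): "at" ([column, row] in pixels, amid what is visible of it).
- cut_out(thing, picture): "region" (400x640 bool, what is visible of it) and "at" ([column, row] in pixels, amid what is visible of it).
The state is a dict: "t": time; "joints": joint angles; "qvel": joint speeds; "tau": joint torques, N m; "eef_pos": TCP position; "tcp_rot": TCP orientation; "ft_force": force on the tool from outside, world axes, zero at the start; "moment": the same for the moment, N m; "opening": opening from 0.0 (shut) to 1.0 (fully open); "grip_force": force on a finger pad.
Only numpy, scipy, OpenCV 4.12 (cv2) and the standard library are available. Lean on these libraries where they do the work, as an engineer would, in place of code of your own. Each camera call takes 0.05 s, during which the arm holds its last target. There are 200 camera calls.

## Working session

There is one attempt and no reset: what is moved stays moved. The work goes in short steps, Python scripts to look and compute and a tool call to move; the robot and the scene stay as the last step left them, time stands still between calls to the robot, and variables do not carry over. Pictures are saved under pics/ and viewed, at most 10 in all, crops included, and the job is handed in when it is done.

Besides the shell and the picture viewer there is one more tool, called by a JSON object that holds its "api" and its "payload", one argument or row to a line. move_arm: Moves the arm, as the interface text tells. Its arguments: {"type":"object","properties":{"commands":{"type":"array","items":{"type":"array"}}},"required":["commands"]}

```bash
mkdir -p pics
cat > h.py <<'E'
import numpy as np, cv2
from cell import env, read_camera, search_frame, cut_out
def ray(p,uv,z):
    R,_=cv2.Rodrigues(np.array(p["rvec"],float)); t=np.array(p["tvec"],float).ravel()
    d=R.T@np.array([(uv[0]-p["cx"])/p["fx"],(uv[1]-p["cy"])/p["fy"],1.]); c=-R.T@t
    return (c+d*(z-c[2])/d[2]).round(1)
def proj(p,X):
    K=np.array([[p["fx"],0,p["cx"]],[0,p["fy"],p["cy"]],[0,0,1.]])
    return cv2.projectPoints(np.array(X,float).reshape(-1,1,3),np.array(p["rvec"],float),np.array(p["tvec"],float),K,None)[0].reshape(-1,2).round(1)
def save(p,n): cv2.imwrite("pics/"+n,p["image"][:,:,::-1])
E
python3 - <<'E'
from h import *
H={"dish":15,"ring_mark":0,"station":39,"third_dot":39,"index_knob":85,"knob_top":110,"jar":27,"cork":20,"figure":33}
ims=[]
for c in ["scene","side"]:
    p=read_camera(c); ims.append(p["image"]); save(p,c+".png")
    R,_=cv2.Rodrigues(np.array(p["rvec"])); print(c,(-R.T@np.array(p["tvec"]).ravel()).round())
    for k,z in H.items():
        for d in search_frame(k,p): print(k,np.round(d["at"]),round(d["confidence"],2),ray(p,d["at"],z)[:2])
E
```

```text
scene [1408. -544.  962.]
dish [229. 251.] 0.83 [ 548.  -295.6]
dish [209. 226.] 0.65 [ 428.  -305.1]
dish [238. 321.] 0.58 [ 768.2 -366.2]
ring_mark [298. 229.] 0.98 [561.  -83.8]
station [385. 204.] 0.93 [638. 172.]
third_dot [384. 204.] 0.55 [636.3 169.2]
third_dot [316. 176.] 0.45 [417.5  64.4]
index_knob [399. 184.] 0.7 [627.1 227.6]
knob_top [393. 184.] 0.87 [638.2 189.9]
jar [302. 274.] 0.55 [ 731.2 -170. ]
jar [382. 203.] 0.16 [617.7 176.7]
cork [257. 196.] 0.54 [ 387.9 -131. ]
side [ 144. -429.  683.]
dish [491. 235.] 0.61 [ 788.7 -364. ]
dish [371. 336.] 0.6 [ 417.3 -301.8]
dish [412. 284.] 0.55 [ 560.9 -300.4]
ring_mark [331. 231.] 0.59 [563.4 -78.1]
ring_mark [270. 163.] 0.56 [635.1 212.2]
station [272. 163.] 0.62 [608.8 170.4]
third_dot [272. 160.] 0.59 [618.8 178.1]
third_dot [398. 203.] 0.36 [ 709.5 -161. ]
index_knob [251. 150.] 0.92 [575.9 205.2]
knob_top [253. 145.] 0.87 [573.7 190.4]
jar [410. 284.] 0.64 [ 550.2 -300.2]
jar [399. 204.] 0.57 [ 718.9 -159.1]
cork [252. 145.] 0.67 [641.3 289.1]
cork [283. 288.] 0.5 [ 376.6 -112.4]
figure [234. 225.] 0.65 [409.   81.7]
```

View pics/scene.png

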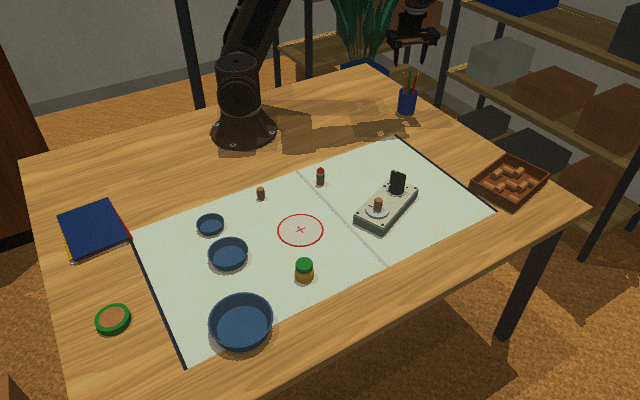

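View pics/side.png

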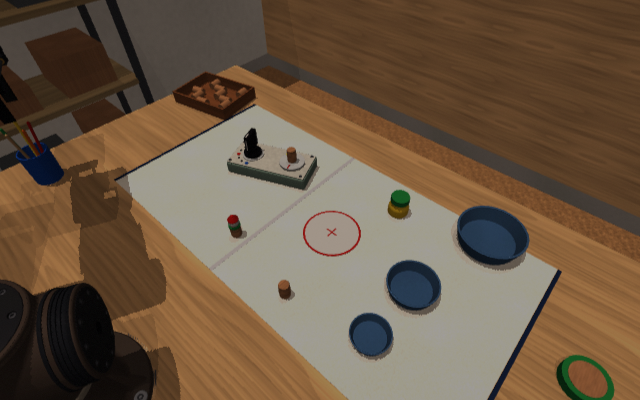

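Candidates for the dish in scene.png are the small one at (210,224), the medium one at (228,253) and the large one at (241,321). The round coaster at (113,319) is something else. The medium one looks like 110 mm. I'll check the rim sizes and take a crop of the station.

Run:
```python
from h import *
ps=[read_camera(c) for c in("scene","side")]
for p in ps:
    for d in cut_out("dish",p):
        m=d["region"].astype(np.uint8); cs=max(cv2.findContours(m,0,1)[0],key=cv2.contourArea).reshape(-1,2)
        # rim: widest extents left/right & far edge, on plane z=30
        W=np.array([ray(p,u,30)[:2] for u in cs])
        R,_=cv2.Rodrigues(np.array(p["rvec"])); c=-R.T@np.array(p["tvec"]).ravel()
        v=W.mean(0)-c[:2]; v/=np.linalg.norm(v); n=np.array([-v[1],v[0]])
        w=W@n; dep=W@v; D=w.max()-w.min(); cen=n*(w.max()+w.min())/2+v*(dep.max()-D/2)
        print(d["at"],round(d["confidence"],2),"rimD",D.round(1),"centre",cen.round(1))
    for d in cut_out("ring_mark",p)[:1]:
        cs=max(cv2.findContours(d["region"].astype(np.uint8),0,1)[0],key=cv2.contourArea).reshape(-1,2)
        W=np.array([ray(p,u,0)[:2] for u in cs],np.float32); print("ring",cv2.fitEllipse(W))
    d=search_frame("index_knob",p)[0]; t=[search_frame("knob_top",p)[0]["at"]]; print("top",t,ray(p,t[0],110))
a=cv2.resize(ps[0]["image"][160:250,330:440],(660,540),interpolation=3)
cv2.imwrite("pics/st.png",a[:,:,::-1])
a=cv2.resize(ps[1]["image"][115:195,215:325],(770,560),interpolation=3)
cv2.imwrite("pics/st2.png",a[:,:,::-1])
```

```text
[211.0, 225.5] 0.93 rimD 78.0 centre [ 429.5 -302.6]
[395.3, 185.0] 0.75 rimD 49.3 centre [539.1 300.3]
[228.2, 251.7] 0.61 rimD 108.3 centre [ 559.3 -303.3]
[242.9, 320.7] 0.56 rimD 152.3 centre [ 774.2 -360.1]
ring ((564.2538452148438, -80.1650161743164), (130.67897033691406, 132.8081817626953), 69.01749420166016)
top [[395.9, 183.8]] [643.  197.8 110. ]
[488.3, 233.5] 0.76 rimD 153.5 centre [ 789.7 -363. ]
[409.0, 285.4] 0.72 rimD 107.0 centre [ 553.6 -302.7]
[369.9, 336.1] 0.63 rimD 77.8 centre [ 414.2 -302.2]
ring ((562.31103515625, -80.74798583984375), (131.6075897216797, 131.8405303955078), 159.85348510742188)
top [[252.0, 145.2]] [572. 191. 110.]
```

View pics/st2.png

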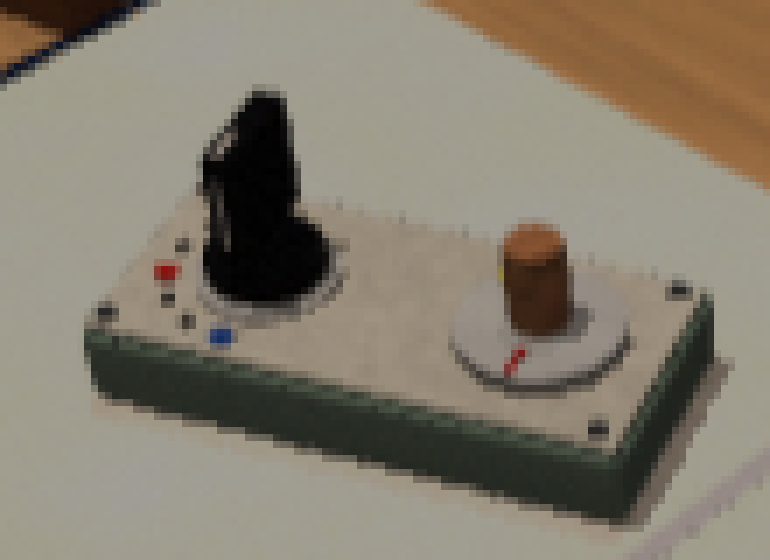

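Three blue dishes: rim 78 mm at (211,225), 108 mm at (228,252) and 153 mm at (243,321). The medium one is the match, at about (555,-303), and the ring is at (563,-80). The crop shows the station with the knob at home: the stripe end points at the blue dot and the red dot lies to the upper left. I'll move over the station first for a wrist view.

{"api": "move_arm", "payload": {
  "commands": [
    [[0.8, -0.9, 0], 0, -1],
    [[0.8, -0.9, 0], 0, -1],
    [[0.8, -0.9, 0], 0, -1],
    [[0.8, -0.9, 0], 0, -1],
    [[0.8, -0.9, 0], 0, -1],
    [[0.8, -0.9, 0], 0, -1],
    [[0.8, -0.9, 0], 0, -1],
    [[0.8, -0.9, 0], 0, -1],
    [[0.8, -0.9, 0], 0, -1],
    [[0.8, -0.9, 0], 0, -1],
    [[0.8, -0.9, 0], 0, -1],
    [[0.8, -0.9, 0], 0, -1],
    [[0.8, -0.9, 0], 0, -1],
    [[0, -0.5, 0], 0, -1],
    [[0, 0, 0], 0, -1],
    [[0, 0, 0], 0, -1]
  ]
}}

```text
t: 2.83
eef_pos: [524.5, 221.3, 404.7]
tcp_rot: [3.141, -0.0, 2.793]
ft_force: [-0.4, 0.5, 0.1]
opening: 0.01
grip_force: 0.0
```

Run:
```python
from h import *
s=env.state(); print(s["t"],s["eef_pos"],s["tcp_rot"],s["joints"])
p=read_camera("wrist"); save(p,"w1.png"); im=cv2.cvtColor(p["image"],cv2.COLOR_RGB2HSV)
for k,z in(("knob_top",110),("third_dot",39),("index_knob",85),("station",39)):
    for d in search_frame(k,p): print(k,d["at"],round(d["confidence"],2),ray(p,d["at"],z))
for nm,m in(("red",((im[...,0]<8)|(im[...,0]>172))&(im[...,1]>150)&(im[...,2]>70)),("blue",(abs(im[...,0].astype(int)-110)<12)&(im[...,1]>130)&(im[...,2]>60))):
    n,l,st,c=cv2.connectedComponentsWithStats(m.astype(np.uint8))
    for i in range(1,n):
        if st[i,4]>15: print(nm,st[i,4],c[i].round(1),ray(p,c[i],39))
```

```text
2.8333 [524.50987838 221.30684788 404.74331948] [ 3.14148133e+00 -2.40977062e-04  2.79305541e+00] [ 2.83215529e-01  4.11771930e-01  1.69800995e+00  2.70473727e-04
  1.03193952e+00 -9.39182351e-01]
knob_top [358.4, 235.3] 0.76 [569.6 242.2 110. ]
third_dot [360.8, 218.7] 0.79 [581.3 249.7  39. ]
index_knob [357.5, 232.2] 0.98 [576.5 242.1  85. ]
station [360.4, 217.2] 0.75 [579.6 249.8  39. ]
red 569 [139.1 119.8] [409.4  76.5  39. ]
red 58 [377.5 209.9] [578.  269.2  39. ]
red 373 [105.4 242.6] [512.8 -17.8  39. ]
red 261 [117.4 322.2] [604.3 -52.6  39. ]
blue 19 [522.9   3.4] [436.4 452.4  39. ]
blue 95 [527.8  31.1] [460.8 452.   39. ]
blue 28 [532.1  54.4] [482.2 451.8  39. ]
blue 16 [535.  70.] [496.9 451.7  39. ]
blue 33 [540.5  96.2] [522.5 452.1  39. ]
blue 38 [543.8 110.4] [536.9 452.5  39. ]
blue 81 [546.6 129.9] [556.4 451.6  39. ]
blue 19 [549.8 146.8] [574.2 451.5  39. ]
blue 18 [551.  157.6] [585.5 450.7  39. ]
blue 49 [332.9 214.8] [567.1 223.4  39. ]
```

View pics/w1.png

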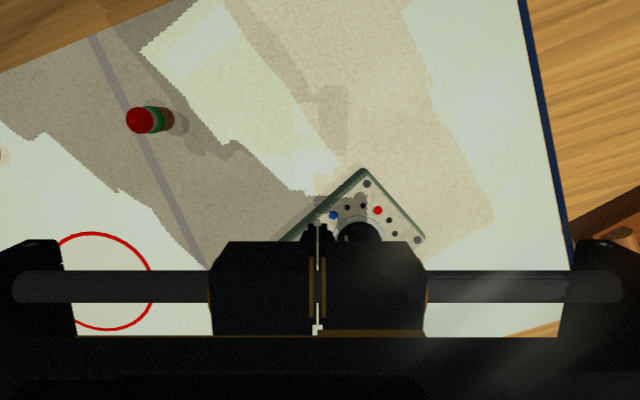

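The wrist view shows the blue dot at (333,215) and the red dot at (377,210). Their chord is 47.1 mm, which matches 72°, and puts the knob axis at about (604,239) with the bar at 22.6°. Next is the dish, with shut fingers and the yaw aligned to the drag.

{"api": "move_arm", "payload": {
  "commands": [
    [[0.06, -0.97, 0], 0.25, -1],
    [[0.06, -0.97, 0], 0.25, -1],
    [[0.06, -0.97, 0], 0.25, -1],
    [[0.06, -0.97, 0], 0.25, -1],
    [[0.06, -0.97, 0], 0.25, -1],
    [[0.06, -0.97, 0], 0.25, -1],
    [[0.06, -0.97, 0], 0.25, -1],
    [[0.06, -0.97, 0], 0.25, -1],
    [[0.06, -0.97, 0], 0.25, -1],
    [[0.06, -0.97, 0], 0.25, -1],
    [[0.06, -0.97, 0], 0.25, -1],
    [[0.06, -0.97, 0], 0.25, -1],
    [[0.06, -0.97, 0], 0.25, -1],
    [[0.06, -0.97, 0], 0.25, -1],
    [[0.06, -0.97, 0], 0.25, -1],
    [[0.06, -0.97, 0], 0.25, -1],
    [[0.06, -0.97, 0], 0, -1],
    [[0.06, -0.97, 0], 0, -1],
    [[0, 0, 0], 0, -1],
    [[0, 0, 0], 0, -1]
  ]
}}

```text
t: 4.75
eef_pos: [556.9, -302.4, 404.3]
tcp_rot: [3.141, -0.0, 3.114]
ft_force: [0.6, 0.1, 0.8]
opening: 0.008
grip_force: 0.0
```

{"api": "move_arm", "payload": {
  "commands": [
    [[0, 0, -1], 0, -1],
    [[0, 0, -1], 0, -1],
    [[0, 0, -1], 0, -1],
    [[0, 0, -1], 0, -1],
    [[0, 0, -1], 0, -1],
    [[0, 0, 0], 0, -1],
    [[0, 0, 0], 0, -1]
  ]
}}

```text
t: 5.33
eef_pos: [557.2, -300.7, 254.4]
tcp_rot: [3.14, -0.002, 3.116]
ft_force: [0.9, -0.1, 1.1]
opening: 0.005
grip_force: 0.0
```

Run:
```python
from h import *
p=read_camera("side"); a=cv2.resize(p["image"][200:360,330:530],(750,600),interpolation=3); cv2.imwrite("pics/d1.png",a[:,:,::-1])
e=env.state()["eef_pos"]; print(e, env.state()["tcp_rot"], proj(p,[[e[0],e[1],e[2]-190],[e[0],e[1],10]]))
print(proj(p,[604,239,110]))
```

```text
[ 557.38742802 -301.16688887  255.90592555] [-3.14151256e+00  3.79589043e-04  3.11597378e+00] [[416.3 271.8]
 [411.4 286.7]]
[[249.2 131.8]]
```

View pics/d1.png

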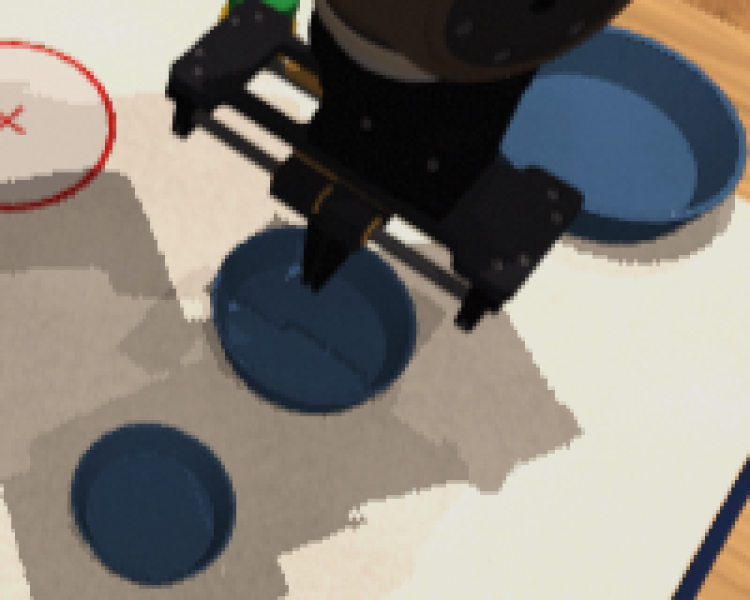

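The shut fingers hang over the middle of the medium dish, and the landing pixel is (411,286). Lowering and then dragging toward the ring.

{"api": "move_arm", "payload": {
  "commands": [
    [[0, 0, -0.6], 0, -1],
    [[0, 0, -0.6], 0, -1],
    [[0, 0, -0.4], 0, -1],
    [[0, 0, -0.2], 0, -1],
    [[0, 0, 0], 0, -1],
    [[0, 0, 0], 0, -1]
  ]
}}

```text
t: 5.88
eef_pos: [557.1, -302.1, 201.7]
tcp_rot: [-3.141, 0.001, 3.115]
ft_force: [-0.6, -0.2, 0.3]
opening: 0.005
grip_force: 0.0
```

{"api": "move_arm", "payload": {
  "commands": [
    [[0, 0.3, 0], 0, -1],
    [[0, 0.3, 0], 0, -1],
    [[0, 0.2, 0], 0, -1],
    [[0.01, 0.2, 0], 0, -1],
    [[0.01, 0.4, 0], 0, -1],
    [[0.01, 0.4, 0], 0, -1],
    [[0.01, 0.4, 0], 0, -1],
    [[0.01, 0.4, 0], 0, -1],
    [[0.01, 0.4, 0], 0, -1],
    [[0.01, 0.4, 0], 0, -1],
    [[0.01, 0.4, 0], 0, -1]
  ]
}}

```text
t: 6.8
eef_pos: [559.3, -186.8, 200.9]
tcp_rot: [-3.141, 0.0, 3.115]
ft_force: [0.1, -2.8, 3.1]
opening: 0.003
grip_force: 1.5
```

{"api": "move_arm", "payload": {
  "commands": [
    [[0.02, 0.4, 0], 0, -1],
    [[0.02, 0.4, 0], 0, -1],
    [[0.02, 0.4, 0], 0, -1],
    [[0.02, 0.4, 0], 0, -1],
    [[0.01, 0.4, 0], 0, -1],
    [[0.01, 0.4, 0], 0, -1],
    [[0.01, 0.4, 0], 0, -1],
    [[0.01, 0.4, 0], 0, -1],
    [[0, 0.2, 0], 0, -1],
    [[0, 0.2, 0], 0, -1],
    [[0, 0, 0], 0, -1],
    [[0, 0, 0], 0, -1]
  ]
}}

```text
t: 7.8
eef_pos: [562.7, -79.7, 200.6]
tcp_rot: [3.141, -0.001, 3.115]
ft_force: [0.5, -1.4, 0.2]
opening: 0.005
grip_force: 0.0
```

```bash
cat >> h.py <<'E'
def dish(p):
    for d in cut_out("dish",p):
        m=d["region"].astype(np.uint8); cs=max(cv2.findContours(m,0,1)[0],key=cv2.contourArea).reshape(-1,2)
        W=np.array([ray(p,u,30)[:2] for u in cs])
        R,_=cv2.Rodrigues(np.array(p["rvec"])); c=-R.T@np.array(p["tvec"]).ravel()
        v=W.mean(0)-c[:2]; v/=np.linalg.norm(v); n=np.array([-v[1],v[0]])
        w=W@n; dep=W@v; D=w.max()-w.min(); cen=n*(w.max()+w.min())/2+v*(dep.max()-D/2)
        print(np.round(d["at"]),round(d["confidence"],2),"rimD",D.round(1),"centre",cen.round(1),"near-edge",(n*(w.max()+w.min())/2+v*dep.min()).round(1))
E
python3 - <<'E'
from h import *
print(env.state()["eef_pos"])
for c in("scene","side"): p=read_camera(c); dish(p)
a=cv2.resize(p["image"][150:310,270:470],(750,600),interpolation=3); cv2.imwrite("pics/d2.png",a[:,:,::-1])
E
```

```text
[562.73382137 -79.70356715 200.55124668]
[210. 223.] 0.97 rimD 78.3 centre [ 427.1 -301.5] near-edge [ 482.2 -315.1]
[241. 322.] 0.9 rimD 151.7 centre [ 772.3 -361.6] near-edge [ 858.2 -386.1]
[287. 230.] 0.69 rimD 108.3 centre [ 568.9 -121.3] near-edge [ 627.2 -150.8]
[370. 336.] 0.84 rimD 78.9 centre [ 414.8 -300.9] near-edge [ 376.8 -319. ]
[492. 236.] 0.82 rimD 150.1 centre [ 788.6 -362.1] near-edge [ 689.8 -372.3]
[341. 242.] 0.64 rimD 106.3 centre [ 537.7 -133.6] near-edge [ 507.3 -156.6]
```

View pics/d2.png

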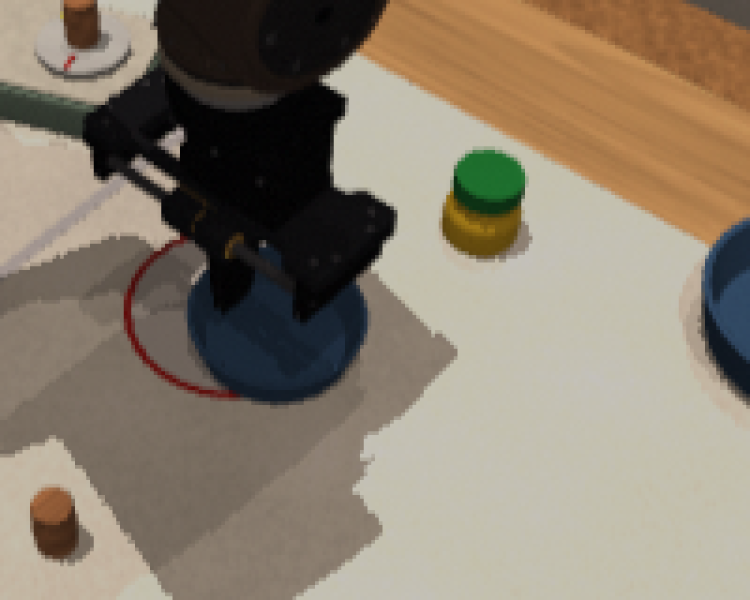

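The dish is half in the ring (rim centre near pixel (344,235), ring centre at (331,231)), with the jar and cork untouched. About 30 mm remains. After that I'll back off, lift and measure.

{"api": "move_arm", "payload": {
  "commands": [
    [[0, 0.3, 0], 0, -1],
    [[0, 0.3, 0], 0, -1],
    [[0, 0.2, 0], 0, -1],
    [[0, 0.1, 0], 0, -1],
    [[0, 0.1, 0], 0, -1],
    [[0, 0, 0], 0, -1],
    [[0, 0, 0], 0, -1],
    [[0, -0.3, 0], 0, -1],
    [[0, -0.4, 0], 0, -1],
    [[0, -0.3, 0], 0, -1],
    [[0, 0, 0], 0, -1],
    [[0, 0, 0.6], 0, -1],
    [[0, 0, 1], 0, -1],
    [[0, 0, 1], 0, -1],
    [[0, 0, 1], 0, -1],
    [[0, 0, 1], 0, -1],
    [[0, 0, 1], 0, -1],
    [[0, 0, 0], 0, -1]
  ]
}}

```text
t: 9.5
eef_pos: [563.1, -80.5, 374.2]
tcp_rot: [-3.14, 0.008, 3.114]
ft_force: [-0.5, -0.3, 0.1]
opening: 0.003
grip_force: 0.0
```

{"api": "move_arm", "payload": {
  "commands": [
    [[0, 1, 0], 0.25, 0],
    [[0, 1, 0], 0.25, 0],
    [[0, 1, 0], 0.25, 0],
    [[0, 1, 0], 0.25, 0],
    [[0, 1, 0], 0.25, 0],
    [[0, 1, 0], 0.25, 0],
    [[0, 0, 0], 0, 0],
    [[0, 0, 0], 0, 0]
  ]
}}

```text
t: 10.17
eef_pos: [562.6, 100.9, 368.3]
tcp_rot: [3.142, -0.001, -3.046]
ft_force: [-0.3, 0.0, 0.6]
opening: 0.474
grip_force: 0.0
```

Run:
```python
from h import *
print(env.state()["eef_pos"],env.state()["tcp_rot"])
for c in("scene","side"):
    p=read_camera(c); dish(p)
    im=cv2.cvtColor(p["image"],cv2.COLOR_RGB2HSV); m=((im[...,0]<8)|(im[...,0]>172))&(im[...,1]>120)
    th=np.linspace(0,2*np.pi,24,endpoint=False); 
    q=proj(p,[[563.3,-80.5,30]]); print(q)
a=cv2.resize(p["image"][170:290,260:410],(750,600),interpolation=3); cv2.imwrite("pics/d3.png",a[:,:,::-1])
```

```text
[562.63893098 100.93766506 368.3256382 ] [ 3.14151322e+00 -5.14676184e-04 -3.04647763e+00]
[211. 224.] 0.97 rimD 75.5 centre [ 429.7 -303.5] near-edge [ 481.9 -316.4]
[297. 226.] 0.89 rimD 101.3 centre [562.2 -89.7] near-edge [ 625.7 -123.9]
[245. 321.] 0.88 rimD 152.5 centre [ 773.  -361.6] near-edge [ 857.7 -385.9]
[395. 184.] 0.28 rimD 49.2 centre [539.4 300.6] near-edge [609.1 232.9]
[[299.6 221.9]]
[491. 236.] 0.98 rimD 152.6 centre [ 789.6 -362.6] near-edge [ 689.9 -372.8]
[369. 335.] 0.87 rimD 78.7 centre [ 414.4 -301.6] near-edge [ 376.9 -319.3]
[331. 229.] 0.85 rimD 107.8 centre [559.2 -88.4] near-edge [ 508.6 -130.1]
[[331.9 223.8]]
```

View pics/d3.png

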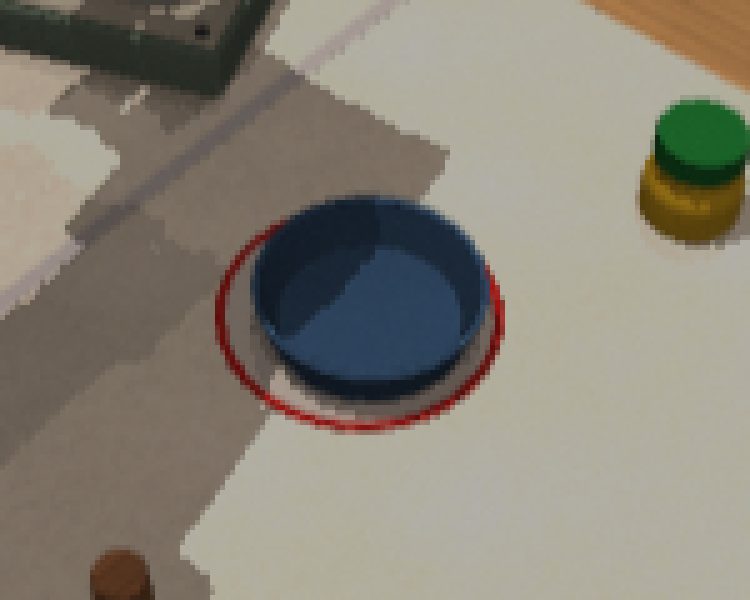

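The dish is inside the ring, with the rim centre at crop (371,288) against an expected (360,269). It sits about 9 mm short in y, too thin a margin. I'll nudge it another 9 mm.

{"api": "move_arm", "payload": {
  "commands": [
    [[0, -1, 0], -0.25, -1],
    [[0, -1, 0], -0.25, -1],
    [[0, -1, 0], -0.25, -1],
    [[0, -1, 0], -0.25, -1],
    [[0.05, -1, 0], -0.25, -1],
    [[0.05, -1, 0], -0.25, -1],
    [[0, 0, 0], 0, -1],
    [[0, 0, -1], 0, -1],
    [[0, 0, -1], 0, -1],
    [[0, 0, -1], 0, -1],
    [[0, 0, -1], 0, -1],
    [[0, 0, -1], 0, -1],
    [[0, 0, -0.5], 0, -1],
    [[0, 0, 0], 0, -1],
    [[0, 0, 0], 0, -1]
  ]
}}

```text
t: 11.62
eef_pos: [565.8, -80.5, 203.5]
tcp_rot: [3.141, -0.001, 3.114]
ft_force: [-0.4, -0.0, 0.0]
opening: 0.004
grip_force: 0.0
```

{"api": "move_arm", "payload": {
  "commands": [
    [[0, 0.4, 0], 0, -1],
    [[0, 0.4, 0], 0, -1],
    [[0, 0.15, 0], 0, -1],
    [[0, 0.1, 0], 0, -1],
    [[0, 0.1, 0], 0, -1],
    [[0, 0.1, 0], 0, -1],
    [[0, 0.08, 0], 0, -1],
    [[0, 0, 0], 0, -1],
    [[0, 0, 0], 0, -1],
    [[0, -0.3, 0], 0, -1],
    [[0, -0.5, 0], 0, -1],
    [[0, -0.4, 0], 0, -1],
    [[0, 0, 0], 0, -1],
    [[0, 0, 0.6], 0, -1],
    [[0, 0, 1], 0, -1],
    [[0, 0, 1], 0, -1],
    [[0, 0, 1], 0, -1],
    [[0, 0, 1], 0, -1],
    [[0, 0, 1], 0, -1],
    [[0, 0, 0.5], 0, -1]
  ]
}}

```text
t: 13.28
eef_pos: [565.7, -76.1, 390.2]
tcp_rot: [-3.141, 0.004, 3.114]
ft_force: [0.2, 0.1, 0.6]
opening: 0.005
grip_force: 0.0
```

{"api": "move_arm", "payload": {
  "commands": [
    [[0, 1, 0], 0.25, 0],
    [[0, 1, 0], 0.25, 0],
    [[0, 1, 0], 0.25, 0],
    [[0, 1, 0], 0.25, 0],
    [[0, 1, 0], 0.25, 0],
    [[0, 1, 0], 0.25, 0],
    [[0, 0, 0], 0, 0],
    [[0, 0, 0], 0, 0]
  ]
}}

```text
t: 13.95
eef_pos: [565.5, 105.1, 386.5]
tcp_rot: [3.141, -0.001, -3.046]
ft_force: [-0.9, -0.5, -0.1]
opening: 0.482
grip_force: 0.0
```

Run:
```python
from h import *
print(env.state()["eef_pos"],env.state()["tcp_rot"])
for c in("scene","side"):
    p=read_camera(c); dish(p)
a=cv2.resize(p["image"][170:290,260:410],(750,600),interpolation=3); cv2.imwrite("pics/d4.png",a[:,:,::-1])
```

```text
[565.54653821 105.13723082 386.53676316] [ 3.14142604e+00 -5.17998014e-04 -3.04622443e+00]
[298. 225.] 0.82 rimD 104.1 centre [564.7 -79.8] near-edge [ 627.6 -114.3]
[238. 320.] 0.61 rimD 150.6 centre [ 772.9 -362.4] near-edge [ 858.1 -386.7]
[212. 223.] 0.55 rimD 78.7 centre [ 428.1 -301.9] near-edge [ 482.2 -315.3]
[329. 227.] 0.92 rimD 107.5 centre [561.6 -80.8] near-edge [ 512.5 -121.7]
[367. 336.] 0.63 rimD 77.8 centre [ 413.3 -301.6] near-edge [ 378.3 -318.2]
[489. 233.] 0.56 rimD 152.6 centre [ 788.7 -362.7] near-edge [ 691.1 -372.7]
```

View pics/d4.png

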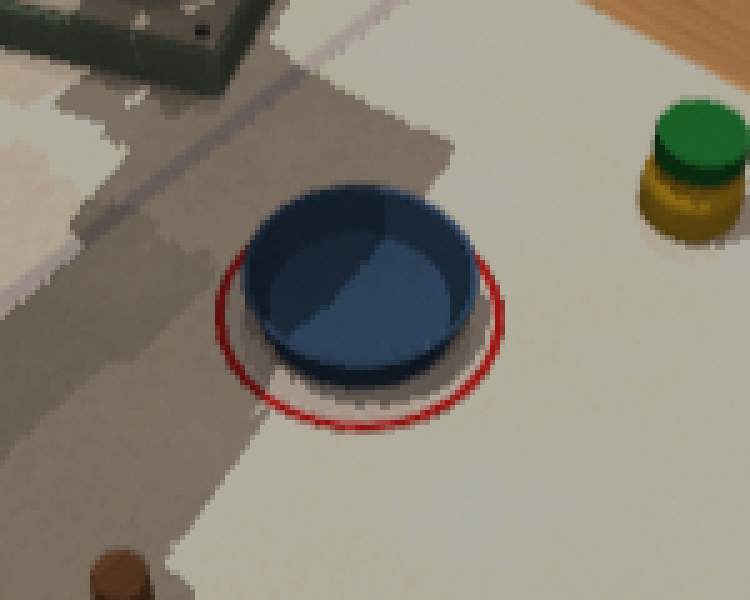

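The dish rim is now centred (measured at about (563,-80), ring at (563,-80.5)). Going to the knob at (604,239) with yaw 3.536.

{"api": "move_arm", "payload": {
  "commands": [
    [[0.26, 0.89, 0], 0.75, 0.4],
    [[0.26, 0.89, 0], 0.75, 0.4],
    [[0.26, 0.89, 0], 0.75, 0.4],
    [[0.26, 0.89, 0], 0.75, 0.4],
    [[0.25, 0.9, 0], 0.74, 0.4],
    [[0, 0, 0], 0, 0.4],
    [[0, 0, -1], 0, 0.4],
    [[0, 0, -1], 0, 0.4],
    [[0, 0, -0.5], 0, 0.4],
    [[0, 0, 0], 0, 0.4],
    [[0, 0, 0], 0, 0.4]
  ]
}}

```text
t: 15.07
eef_pos: [604.9, 236.7, 311.6]
tcp_rot: [3.141, -0.001, -2.751]
ft_force: [0.8, 0.5, 1.3]
opening: 0.699
grip_force: 0.0
```

Run:
```python
from h import *
e=env.state()["eef_pos"];print(e,env.state()["tcp_rot"])
w=read_camera("wrist"); im=cv2.cvtColor(w["image"],cv2.COLOR_RGB2HSV)
P={}
for nm,m in(("red",((im[...,0]<8)|(im[...,0]>172))&(im[...,1]>150)&(im[...,2]>50)),("blue",(abs(im[...,0].astype(int)-112)<12)&(im[...,1]>130)&(im[...,2]>50))):
    n,l,st,c=cv2.connectedComponentsWithStats(m.astype(np.uint8))
    for i in range(1,n):
        r=ray(w,c[i],39)
        if st[i,4]>15 and np.hypot(r[0]-604,r[1]-239)<60: print(nm,st[i,4],c[i].round(1),r)
p=read_camera("side"); a=p["image"][90:200,200:320]
cv2.imwrite("pics/k1.png",np.hstack([cv2.resize(a,(400,367),interpolation=3),cv2.resize(w["image"],(400,250))[:250] if 0 else cv2.resize(w["image"][:, 120:520],(367,367))])[:,:,::-1])
```

```text
[604.8960969  236.7259801  311.56781646] [ 3.14139049e+00 -1.26877750e-03 -2.75078476e+00]
red 111 [370.6 187.5] [578.5 269.2  39. ]
blue 108 [320.1 150.9] [567.5 223.4  39. ]
```

View pics/k1.png

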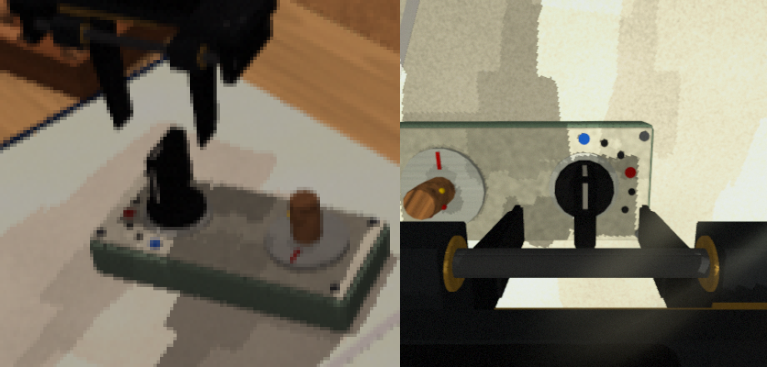

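The bar is centred and aligned between the open fingers (wrist view, right half: bar at (585,200), fingers at (510,230) and (650,230)). Descending and gripping.

{"api": "move_arm", "payload": {
  "commands": [
    [[0, 0.07, -0.6], 0, 0.4],
    [[0, 0, -0.6], 0, 0.4],
    [[0, 0, -0.45], 0, 0.4],
    [[0, 0, 0], 0, 0.4],
    [[0, 0, 0], 0, 0.4],
    [[0, 0, 0], 0, -1],
    [[0, 0, 0], 0, -1],
    [[0, 0, 0], 0, -1],
    [[0, 0, 0], 0, -1],
    [[0, 0, 0], 0, -1],
    [[0, 0, 0], 0, -1],
    [[0, 0, 0], 0, -1],
    [[0, 0, 0], 0, -1]
  ]
}}

```text
t: 16.25
eef_pos: [604.5, 239.8, 262.2]
tcp_rot: [3.141, -0.0, -2.749]
ft_force: [-0.3, 0.3, -0.6]
opening: 0.196
grip_force: 0.0
```

{"api": "move_arm", "payload": {
  "commands": [
    [[0, 0, 0], 0, -1],
    [[0, 0, 0], 0, -1],
    [[0, 0, 0], 0, -1],
    [[0, 0, 0], 0, -1]
  ]
}}

```text
t: 16.58
eef_pos: [604.6, 239.5, 262.3]
tcp_rot: [-3.141, 0.0, -2.749]
ft_force: [1.0, -4.5, 1.6]
opening: 0.149
grip_force: 30.0
```

{"api": "move_arm", "payload": {
  "commands": [
    [[0, 0, 0], -0.5, -1],
    [[0, 0, 0], -0.5, -1],
    [[0, 0, 0], -0.5, -1],
    [[0, 0, 0], -0.5, -1],
    [[0, 0, 0], -0.5, -1],
    [[0, 0, 0], -0.5, -1],
    [[0, 0, 0], -0.5, -1],
    [[0, 0, 0], -0.5, -1],
    [[0, 0, 0], -0.5, -1],
    [[0, 0, 0], -0.5, -1],
    [[0, 0, 0], -0.5, -1],
    [[0, 0, 0], -0.5, -1],
    [[0, 0, 0], -0.5, -1],
    [[0, 0, 0], -0.5, -1],
    [[0, 0, 0], -0.5, -1],
    [[0, 0, 0], -0.5, -1],
    [[0, 0, 0], -0.5, -1],
    [[0, 0, 0], -0.5, -1],
    [[0, 0, 0], -0.5, -1],
    [[0, 0, 0], 0, -1]
  ]
}}

```text
t: 18.25
eef_pos: [604.7, 239.1, 262.3]
tcp_rot: [-3.141, 0.0, 2.772]
ft_force: [1.3, -7.7, 1.1]
opening: 0.148
grip_force: 30.0
```

{"api": "move_arm", "payload": {
  "commands": [
    [[0, 0, 0], -0.5, -1],
    [[0, 0, 0], -0.5, -1],
    [[0, 0, 0], -0.5, -1],
    [[0, 0, 0], -0.5, -1],
    [[0, 0, 0], -0.5, -1],
    [[0, 0, 0], -0.5, -1],
    [[0, 0, 0], -0.5, -1],
    [[0, 0, 0], -0.5, -1],
    [[0, 0, 0], -0.5, -1],
    [[0, 0, 0], -0.5, -1],
    [[0, 0, 0], -0.5, -1],
    [[0, 0, 0], -0.5, -1],
    [[0, 0, 0], -0.2, -1],
    [[0, 0, 0], 0, -1],
    [[0, 0, 0], 0, -1],
    [[0, 0, 0], 0, -1],
    [[0, 0, 0], 0, -1]
  ]
}}

```text
t: 19.67
eef_pos: [604.6, 238.9, 262.3]
tcp_rot: [-3.14, 0.001, 2.278]
ft_force: [-0.0, -9.7, 1.8]
opening: 0.143
grip_force: 30.0
```

Run:
```python
from h import *
s=env.state();print(s["t"],s["eef_pos"],s["tcp_rot"],s["moment"],s["ft_force"],s["grip_force"])
w=read_camera("wrist"); p=read_camera("side"); dish(p)
a=cv2.resize(p["image"][90:290,200:420],(440,400),interpolation=3)
cv2.imwrite("pics/k2.png",np.hstack([a,cv2.resize(w["image"][60:300,200:416],(360,400),interpolation=3)])[:,:,::-1])
```

```text
19.6667 [604.57540095 238.88769094 262.26217546] [-3.14013951e+00  8.95227030e-04  2.27820249e+00] [-1.94258744 -0.09349833  0.06505212] [-2.32311873e-03 -9.70373230e+00  1.77001528e+00] 29.9984148144722
[488. 233.] 0.92 rimD 152.3 centre [ 786.1 -362.8] near-edge [ 689.9 -372.7]
[331. 227.] 0.81 rimD 107.6 centre [559.3 -82.8] near-edge [ 512.1 -122.2]
[371. 336.] 0.7 rimD 81.3 centre [ 413.6 -302.4] near-edge [ 376.7 -319.8]
```

View pics/k2.png

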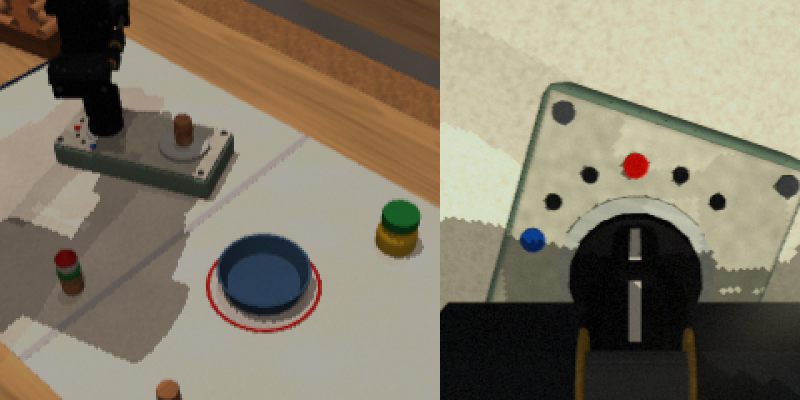

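The stripe points straight at the red dot (right half, stripe at column 634, dot at (635,166)). The dish sits in the ring and the grip reads 30 N. Handing in.

```bash
python3 -c "
from h import *
print(env.job_done())"
```

```text
the job is handed in; nothing more can be done
None
```

The job is handed in at about 20 s of the 58 s allowed, though the hand-in returned no verdict: the blue dish stands in the red ring within about 5 mm of its centre, and the gripper is still holding the knob at the third stop (red dot) with 30 N.

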